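# Load the fitting rack with furniture legs in reverse order

### The job

The four painted furniture legs on the white paint rack are to be fitted to a cabinet that lies upside down, so move them all to the pockets of the grey fitting rack in reverse order: counted from the black end block of each rack, the leg that was first must end up last, the second third, the third second and the last first. Stand each leg upright on the floor of its own pocket, never let one fall over, and leave them all released and standing still.

Things in the scene. Friction and masses are not known exactly. Their poses are not given: they have to be found in the camera images.
- paint_rack: Source rack: white board 286 x 74 mm, 10 mm thick, with 8 mm high lips along its long sides; fixed. Row along its x axis; four places at x = -105, -35, +35, +105 mm, y = 0. A black block (25 mm wide in x, 74 mm in y, 40 mm high) stands on the table against its -x end: the marked end, the one nearer the robot. Origin: centre of its underside, on the table; z up.
- fitting_rack: Destination rack: grey-painted wooden rack 286 x 74 mm; fixed, empty at the start. Row of four square pockets along its x axis, centres at x = -105, -35, +35, +105 mm, y = 0; each pocket is 64 x 62 mm inside, its floor 10 mm and its wall tops 26 mm above the origin, walls 6 mm thick. A black block (25 x 74 x 40 mm high) stands against its -x end: the marked end, the one nearer the robot. Origin: centre of its underside, on the table; z up.
- leg_red: Short turned furniture leg painted red, loose, about 100 g, standing upright on the plate of its colour. Foot 39 mm across, waist 24 mm at 34 mm up, bulge 33 mm at 50 mm, then a straight round neck 30 mm across from 58 to 92 mm above the foot (the place to grip), with a small brass disc and steel stud on top to 100 mm. Origin: centre of the foot's underside; z up along the leg.
- leg_yellow: Short turned furniture leg painted yellow, loose, about 100 g, standing upright on the plate of its colour. Foot 39 mm across, waist 24 mm at 34 mm up, bulge 33 mm at 50 mm, then a straight round neck 30 mm across from 58 to 92 mm above the foot (the place to grip), with a small brass disc and steel stud on top to 100 mm. Origin: centre of the foot's underside; z up along the leg.
- leg_green: Short turned furniture leg painted green, loose, about 100 g, standing upright on the plate of its colour. Foot 39 mm across, waist 24 mm at 34 mm up, bulge 33 mm at 50 mm, then a straight round neck 30 mm across from 58 to 92 mm above the foot (the place to grip), with a small brass disc and steel stud on top to 100 mm. Origin: centre of the foot's underside; z up along the leg.
- leg_blue: Short turned furniture leg painted blue, loose, about 100 g, standing upright on the plate of its colour. Foot 39 mm across, waist 24 mm at 34 mm up, bulge 33 mm at 50 mm, then a straight round neck 30 mm across from 58 to 92 mm above the foot (the place to grip), with a small brass disc and steel stud on top to 100 mm. Origin: centre of the foot's underside; z up along the leg.
- plate_red: Flat red drip plate 56 x 56 x 4 mm, fixed in one of the places of the white paint rack (centred on it, turned with it); the red leg starts on it and the plate stays there, so it records where that leg stood. Origin: centre of its underside, 10 mm above the table; x, y along those of the rack.
- plate_yellow: Flat yellow drip plate 56 x 56 x 4 mm, fixed in one of the places of the white paint rack (centred on it, turned with it); the yellow leg starts on it and the plate stays there, so it records where that leg stood. Origin: centre of its underside, 10 mm above the table; x, y along those of the rack.
- plate_green: Flat green drip plate 56 x 56 x 4 mm, fixed in one of the places of the white paint rack (centred on it, turned with it); the green leg starts on it and the plate stays there, so it records where that leg stood. Origin: centre of its underside, 10 mm above the table; x, y along those of the rack.
- plate_blue: Flat blue drip plate 56 x 56 x 4 mm, fixed in one of the places of the white paint rack (centred on it, turned with it); the blue leg starts on it and the plate stays there, so it records where that leg stood. Origin: centre of its underside, 10 mm above the table; x, y along those of the rack.

How it is judged:
By the outcome, as a careful person would: the job done as asked, in the order asked, and still so for the second after the job is handed in, with the robot touching nothing.
It also fails if it takes over 128 s, if anything falls off the work surface, if the arm or the gripper's body presses on something with over 40 N, if the wrist force passes 120 N, or if a joint passes its speed limit or range.

### The arm

A 6-joint arm with a two-finger parallel gripper is mounted at the origin on the work surface. World frame = base frame: x ahead of the robot, y to its left, z up, the work surface at z = 0. Lengths are in m, angles in rad, forces in N, time in s.
With the tool pointing down it reaches from about 0.35 to 0.725 m from the base axis. Payload 4.3 kg.
Tool frame: the origin (TCP) lies at the very end of the fingers, on their centre line; the grasp point (between the pads) lies 19 mm behind it (env.grip_depth is the distance from the TCP to the grasp point, in m); y points along the fingers, z is the direction in which the jaws open and shut, and the axes are right-handed (so a half turn about y gives the same grasp; the last joint's range is limited). The gripper opens to 85 mm and grips with 20 to 120 N. Pads are 22 mm wide; open, the fingers measure 114 mm over their backs; the gripper's body (76 mm by 85 mm) begins 54 mm behind the grasp point. The pads swing forward as they close: fully open they stand 13 mm farther back than shut.
Start: joints at [1.036, 0.377, 0.081, 1.274, 0, 1.46], TCP at [0.237, 0.524, 0.231] pointing down, gripper open.
Joint ranges: [-2.72, 2.72], [-0.84, 1.66], [-1.02, 1.22], [-1.77, 2.12], [-1.37, 1.28], [-3.14, 3.14]. Speed limits (rad/s): [2.57, 2.57, 3.14, 3.14, 3.14, 3.14].

### API

Orientations are given as a 3x3 rotation matrix whose columns are the frame's x, y, z axes.
In Python, from bench import env gives the robot as it stands. The module is installed in compiled form; this text tells all that it offers.
- The arm moves only by the shell command python3 -m pendant 'ROWS' [OPENING]. ROWS is JSON, a list of rows, each a list of 6 numbers: the shift along the tool's x, y, z in mm, then the turn, a rotation vector about the tool's x, y, z in rad. In form: [[x, y, z, wx, wy, wz], ...]. A call has 1 to 5 rows; each row is the pose to reach, as a shift and turn from the pose commanded when the call began, along the tool's axes at that moment; what a row does not reach only later rows make up. A row lasts 1/10 s, in which the tool goes at most 50 mm and 8.59 degrees, less where a joint would pass 70% of its speed; a pose out of reach is approached as far as the arm can. A call with a gripper value outside its range is refused whole. OPENING is the opening, from -1 (shut) to 1 (fully open), so that 0 is half open, set as the call begins (- or left out, the last holds). The fingers move at their own pace and stop on an object; the grip force is fixed at half the most. Time passes only in rows, so rows that repeat a pose let the fingers close. It gives the time, the measured TCP pose, the force and the opening at its end, in the units of the state.
- env.get_obs(): the state, without advancing time (a new reading comes with each control period).
- env.capture(name): name is "scene" or "top" or "wrist"; returns (picture, depth): 400x640x3 uint8, red, green, blue; 400x640 float32, m along the optical axis (not along the pixel's ray), 0 where there is no reading.
- env.get_calibration(name): a dict with "fovy" (degrees; the focal length in pixels is half the picture's height over the tangent of half this angle, whatever the lens; pixels are square), "cx", "cy" (the principal point, pixels), "pose" (4x4, takes a point from camera to world coordinates); the wrist camera has in their place "T_tool_cam" (4x4, takes a point from camera to tool coordinates, whose origin is the TCP and whose axes are the tool frame's). Camera axes: x right, y up, looking along -z (the intrinsics and any distortion apply to the point x, -y, -z); pixel columns grow to the right and rows downward; lengths in m; the calibration is good to about 2 mm. A picture is of the moment at which its call begins: read the wrist's pose just before it. get_calibration takes no time and is no camera call.
- env.job_done(): hands the job in, once; it reports no verdict.
The state is a dict: "time_s": time; "joint_pos": joint angles; "qvel": joint speeds; "joint_torque": joint torques, N m; "eef_pos": TCP position; "eef_rot": TCP orientation; "contact_force": force on the tool from outside, world axes, zero at the start; "moment": the same for the moment, N m; "grip_width": finger opening in m.
Only numpy, scipy, OpenCV 4.12 (cv2) and the standard library are available. Lean on these libraries where they do the work, as an engineer would, in place of code of your own. Each camera call takes 0.05 s, during which the arm holds its last target. There are 200 camera calls.

## Working session

There is one attempt and no reset: what is moved stays moved. The work goes in short steps, Python scripts to look and compute and a shell command to move; the robot and the scene stay as the last step left them, time stands still between calls to the robot, and variables do not carry over. Pictures are saved under pics/ and viewed, about 12 in all and at most 16, crops included, and the job is handed in when it is done.

```bash
mkdir -p pics
cat > h.py <<'E'
import numpy as np, cv2
from bench import env
def cap(n,f):
    o=env.get_obs(); p,d=env.capture(n); cv2.imwrite(f'pics/{f}.png',p[:,:,::-1]); np.save(f'pics/{f}.npy',d); return o,p,d
def pose(n,o=None):
    c=env.get_calibration(n)
    if 'pose' in c: return c,np.array(c['pose'])
    T=np.eye(4);T[:3,:3]=o['eef_rot'];T[:3,3]=o['eef_pos'];return c,T@np.array(c['T_tool_cam'])
def pt(n,u,v,z,o=None):
    c,T=pose(n,o); f=200/np.tan(np.radians(c['fovy'])/2)
    r=T[:3,:3]@np.array([(u-c['cx'])/f,-(v-c['cy'])/f,-1]); s=(z-T[2,3])/r[2]; return T[:3,3]+s*r
def ptd(n,u,v,d,o=None):
    c,T=pose(n,o); f=200/np.tan(np.radians(c['fovy'])/2)
    return T[:3,:3]@(np.array([(u-c['cx'])/f,-(v-c['cy'])/f,-1])*d)+T[:3,3]
E
python3 - <<'E'
from h import *
np.set_printoptions(precision=4,suppress=True)
print(env.get_obs())
for n in('scene','top','wrist'):
    print(n,env.get_calibration(n)); cap(n,n+'0')
E
```

```text
{'time_s': 0.0, 'joint_pos': array([ 1.0357,  0.3781,  0.0796,  1.2744, -0.0001,  1.4605]), 'qvel': array([-0.0019,  0.0006,  0.001 ,  0.0002, -0.0007,  0.0004]), 'joint_torque': array([ -0.0023, -46.36  ,  26.9877,   0.0207,  -0.0002,   0.    ]), 'eef_pos': array([0.2367, 0.5233, 0.2304]), 'eef_rot': array([[ 0.9111, -0.001 ,  0.4121],
       [-0.4121, -0.0018,  0.9111],
       [-0.0002, -1.    , -0.002 ]]), 'contact_force': array([-0.6916, -0.076 ,  0.6465]), 'moment': array([ 0.0042, -0.0112, -0.0203]), 'grip_width': 0.08529706553715974}
scene {'fovy': 45.578438215244624, 'cx': 324.64484773374465, 'cy': 214.1095104317395, 'pose': array([[ 0.6044, -0.4434,  0.6619,  1.2457],
       [ 0.7963,  0.3616, -0.4849, -0.5262],
       [-0.0244,  0.8202,  0.5716,  0.6782],
       [ 0.    ,  0.    ,  0.    ,  1.    ]])}
top {'fovy': 56.42610174294708, 'cx': 315.13205962178773, 'cy': 198.038080123668, 'pose': array([[-0.0275,  0.9915, -0.1271,  0.4178],
       [-0.9989, -0.0322, -0.0351, -0.0268],
       [-0.0389,  0.126 ,  0.9913,  0.8837],
       [ 0.    ,  0.    ,  0.    ,  1.    ]])}
wrist {'fovy': 65.56147063485115, 'cx': 319.96234971749567, 'cy': 194.12680548143044, 'T_tool_cam': array([[-0.0006, -0.9493, -0.3143, -0.0801],
       [-0.0002,  0.3143, -0.9493, -0.1431],
       [ 1.    , -0.0005, -0.0004,  0.0001],
       [ 0.    ,  0.    ,  0.    ,  1.    ]])}
```

View pics/top0.png

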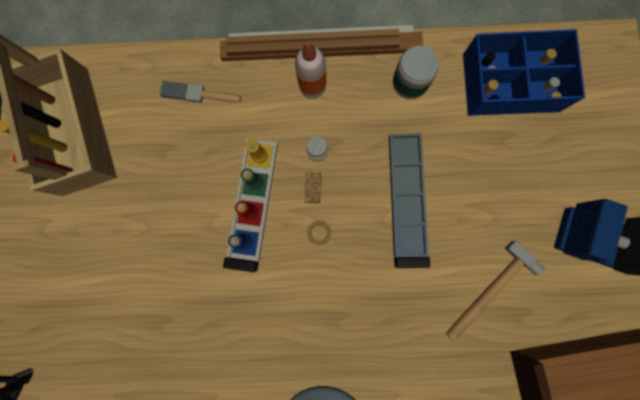

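View pics/scene0.png

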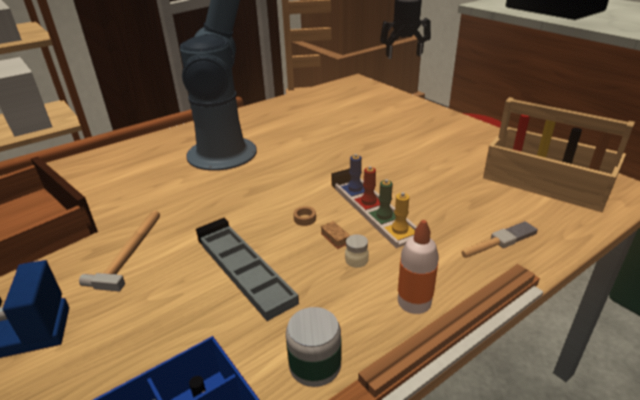

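The top view shows that the white rack counts blue (240,240), red (246,211), green (252,180), yellow (260,152) from the black block at (241,264). The empty grey rack runs from its block at (412,262) to (405,135). The scene view agrees. So the fitting rack must read yellow, green, red, blue from its block.

Run:
```python
from h import *
p=cv2.imread('pics/top0.png')[125:275,215:440]
p=cv2.resize(p,None,fx=3.5,fy=3.5,interpolation=cv2.INTER_CUBIC)
p=cv2.convertScaleAbs(p,alpha=1.6)
cv2.imwrite('pics/top0c.png',p)
d=np.load('pics/top0.npy')
np.set_printoptions(precision=4,suppress=True)
for u,v in[(320,300),(250,264),(412,262),(408,180),(410,210),(412,240),(405,148),(245,250),(240,240),(235,240),(255,145),(250,141),(241,208)]:
    print(u,v,ptd('top',u,v,d[v,u]))
```

```text
320 300 [ 0.2934 -0.0002 -0.0004]
250 264 [0.3815 0.153  0.0429]
412 262 [ 0.3765 -0.207   0.0418]
408 180 [ 0.4178 -0.0268  0.8837]
410 210 [ 0.4945 -0.2161  0.011 ]
412 240 [ 0.425  -0.2172  0.0082]
405 148 [ 0.6431 -0.2134  0.0097]
245 250 [0.4127 0.1706 0.0148]
240 240 [0.4342 0.1603 0.1059]
235 240 [0.4343 0.1683 0.1161]
255 145 [0.6369 0.1272 0.1064]
250 141 [0.646  0.1379 0.1071]
241 208 [0.5006 0.1562 0.1139]
```

View pics/top0c.png

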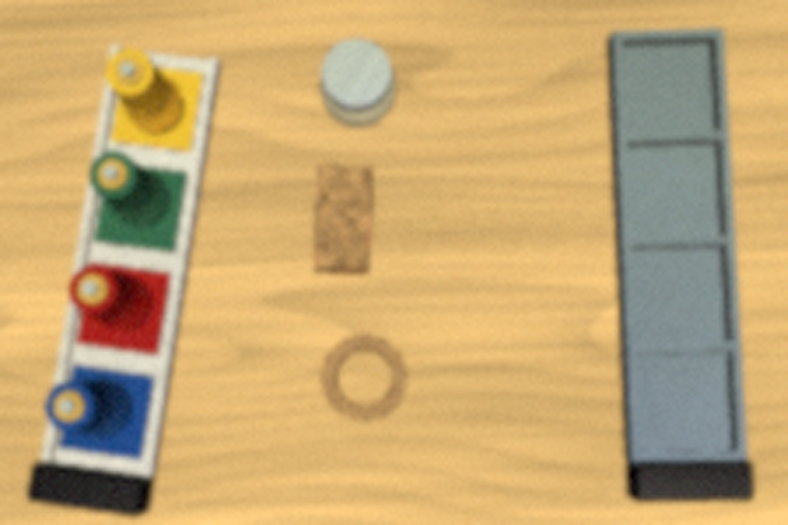

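```bash
cat >> h.py <<'E'
def cp(X,Y,z): return pt('top',215+(X+.5)/3.5-.5,125+(Y+.5)/3.5-.5,z)
E
python3 - <<'E'
from h import *
np.set_printoptions(precision=4,suppress=True)
S=np.array([cp(*s,.114) for s in[(68,406),(92,289),(112,174),(128,69)]]);print('studs',S,np.linalg.norm(np.diff(S,axis=0),axis=1))
v=S[3]-S[0];print('dir deg',np.degrees(np.arctan2(v[1],v[0])))
P=[(75,366),(154,376),(143,456)]; print('blueplate',np.array([cp(*s,.014) for s in P]))
P=[(133,68),(201,71),(191,150),(110,141)]; print('yelplate',np.array([cp(*s,.014) for s in P]))
G=np.array([cp(*s,.026) for s in[(610,35),(722,31),(744,461),(628,463)]]);print('grey',G)
K=np.array([cp(*s,.04) for s in[(630,463),(751,460),(752,497),(634,500)]]);print('blk',K)
# grey via depth/top mask
d=np.load('pics/top0.npy')
for vv in (150,200,230): print([round(float(ptd('top',u,vv,d[vv,u])[2]),3) if d[vv,u] else 0 for u in range(386,432)])
E
```

```text
studs [[0.4331 0.1708 0.114 ]
 [0.5022 0.1563 0.114 ]
 [0.5717 0.144  0.114 ]
 [0.6365 0.1338 0.114 ]] [0.0706 0.0706 0.0656]
dir deg -10.287232504101784
blueplate [[0.4616 0.1917 0.014 ]
 [0.4534 0.1384 0.014 ]
 [0.4007 0.1462 0.014 ]]
yelplate [[0.6655 0.1512 0.014 ]
 [0.6616 0.1042 0.014 ]
 [0.6064 0.1117 0.014 ]
 [0.6147 0.1674 0.014 ]]
grey [[ 0.6725 -0.1743  0.026 ]
 [ 0.6723 -0.249   0.026 ]
 [ 0.3874 -0.245   0.026 ]
 [ 0.3881 -0.1709  0.026 ]]
blk [[ 0.3885 -0.1699  0.04  ]
 [ 0.3884 -0.2459  0.04  ]
 [ 0.3654 -0.245   0.04  ]
 [ 0.3654 -0.1711  0.04  ]]
[0.002, 0.001, 0.001, 0.003, 0.019, 0.026, 0.027, 0.024, 0.011, 0.01, 0.01, 0.011, 0.008, 0.011, 0.014, 0.01, 0.009, 0.011, 0.011, 0.01, 0.013, 0.01, 0.011, 0.009, 0.012, 0.009, 0.012, 0.011, 0.011, 0.011, 0.012, 0.009, 0.012, 0.019, 0.028, 0.028, 0.027, 0.001, 0.001, 0.001, 0.005, 0.001, 0.001, -0.0, -0.001, 0.003]
[0.001, -0.0, 0.001, 0.001, -0.0, 0.002, 0.015, 0.027, 0.028, 0.025, 0.011, 0.011, 0.011, 0.011, 0.011, 0.013, 0.01, 0.011, 0.012, 0.013, 0.011, 0.013, 0.01, 0.009, 0.01, 0.011, 0.011, 0.013, 0.011, 0.008, 0.011, 0.012, 0.009, 0.012, 0.01, 0.009, 0.019, 0.028, 0.028, 0.028, 0.001, 0.0, 0.003, -0.001, 0.002, 0.002]
[-0.001, 0.001, 0.001, 0, -0.001, 0.003, 0.001, 0.014, 0.023, 0.029, 0.027, 0.012, 0.01, 0.012, 0.011, 0.012, 0.01, 0.009, 0.011, 0.008, 0.008, 0.012, 0.01, 0.009, 0.011, 0.01, 0.012, 0.012, 0.01, 0.013, 0.013, 0.011, 0.009, 0.009, 0.012, 0.011, 0.011, 0.015, 0.022, 0.028, 0.028, 0.025, 0.001, 0.0, -0.0, 0.0]
```

View pics/wrist0.png

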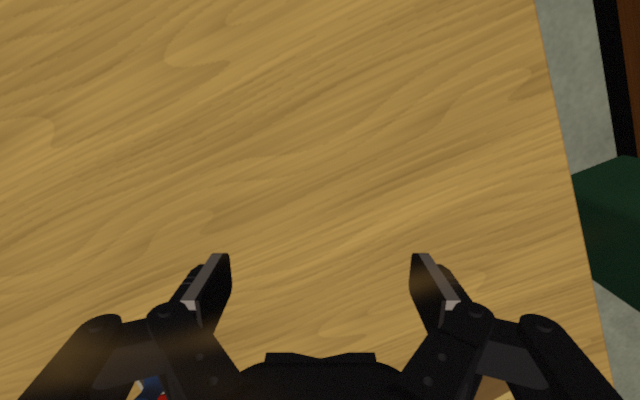

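The wrist view shows only the table and the open fingers (tips near (220,260) and (420,260)). Next I'll align the tool with the world axes, so that tool x, y, z = world x, −z, y, and go above the blue leg.

```bash
python3 -m pendant '[[0,0,0,0,-0.14,0],[0,0,0,0,-0.28,0],[0,0,0,0,-0.424,0],[0,0,0,0,-0.424,0]]' 1
python3 -m pendant '[[25,0,-43,0,0,0],[50,0,-86,0,0,0],[75,0,-129,0,0,0],[98,0,-176,0,0,0],[98,0,-176,0,0,0]]'
python3 -m pendant '[[25,0,-43,0,0,0],[50,0,-86,0,0,0],[75,0,-129,0,0,0],[98,0,-176,0,0,0],[98,0,-176,0,0,0]]'
python3 -m pendant '[[0,0,0,0,0,0],[0,0,0,0,0,0],[0,0,0,0,0,0]]'
python3 - <<'E'
from h import *
np.set_printoptions(precision=4,suppress=True)
o,p,d=cap('wrist','w1'); print(o['eef_pos'],o['eef_rot'],o['time_s'])
import pickle; pickle.dump(o,open('pics/w1.pkl','wb'))
E
```

```text
time_s: 0.55
eef_pos: [0.2369, 0.5237, 0.2309]
eef_rot: [[1.0, -0.0, 0.001], [-0.001, -0.001, 1.0], [-0.0, -1.0, -0.001]]
contact_force: [-0.0, -0.5, -0.7]
grip_width: 0.0854
time_s: 1.05
eef_pos: [0.3366, 0.3435, 0.2313]
eef_rot: [[1.0, 0.0, 0.011], [-0.011, -0.002, 1.0], [0.0, -1.0, -0.002]]
contact_force: [0.2, 0.5, -0.1]
grip_width: 0.0855
time_s: 1.55
eef_pos: [0.435, 0.1679, 0.2313]
eef_rot: [[1.0, 0.001, 0.011], [-0.011, -0.001, 1.0], [0.001, -1.0, -0.001]]
contact_force: [-0.5, 0.9, 0.6]
grip_width: 0.0857
time_s: 1.85
eef_pos: [0.432, 0.1733, 0.2313]
eef_rot: [[1.0, -0.0, -0.001], [0.001, 0.0, 1.0], [-0.0, -1.0, 0.0]]
contact_force: [0.1, 0.4, 0.0]
grip_width: 0.0857
[0.432  0.1733 0.2313] [[ 1.     -0.0004 -0.0012]
 [ 0.0012  0.0004  1.    ]
 [-0.0004 -1.      0.0004]] 1.85
```

View pics/w1.png

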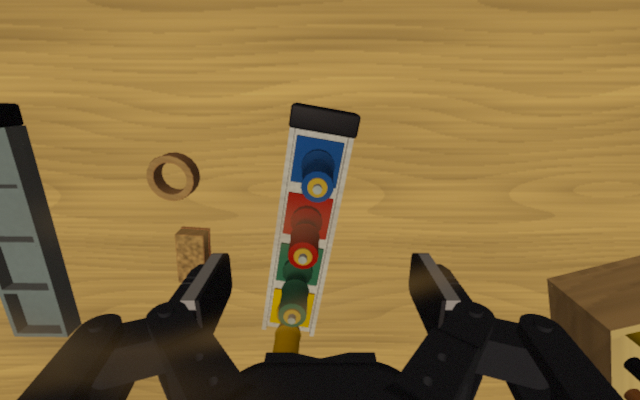

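Run:
```python
from h import *
import pickle; o=pickle.load(open('pics/w1.pkl','rb'))
np.set_printoptions(precision=4,suppress=True)
for u,v in[(317,188),(303,257),(292,316)]: print(pt('wrist',u,v,.114,o))
for u,v in[(295,103),(360,116),(357,137),(290,129)]: print('blk',pt('wrist',u,v,.04,o))
d=np.load('pics/w1.npy')
for u,v in[(330,122),(305,150),(317,188),(303,257),(500,100)]: print(u,v,ptd('wrist',u,v,d[v,u],o))
```

```text
[0.4325 0.1706 0.114 ]
[0.5008 0.1573 0.114 ]
[0.5684 0.1451 0.114 ]
blk [0.3634 0.1473 0.04  ]
blk [0.3763 0.2151 0.04  ]
blk [0.3982 0.2128 0.04  ]
blk [0.3899 0.1414 0.04  ]
330 122 [0.3825 0.1837 0.0404]
305 150 [0.4168 0.1558 0.0149]
317 188 [0.4324 0.1706 0.1142]
303 257 [0.5004 0.1574 0.1148]
500 100 [ 0.361   0.3814 -0.0007]
```

The studs from the wrist view match the top view to within 1–3 mm. I'll descend over blue.

```bash
python3 -m pendant '[[0,40,-2,0,0,0],[0,80,-2,0,0,0],[0,120,-2,0,0,0],[0,145,-2,0,0,0],[0,158,-2,0,0,0]]'
python3 -m pendant '[[0,0,0,0,0,0],[0,0,0,0,0,0],[0,0,0,0,0,0]]'
python3 - <<'E'
from h import *
import pickle; o,p,d=cap('wrist','w2'); pickle.dump(o,open('pics/w2.pkl','wb')); print(o['eef_pos'])
E
```

```text
time_s: 2.4
eef_pos: [0.43, 0.1705, 0.0707]
eef_rot: [[1.0, -0.004, -0.001], [0.001, -0.001, 1.0], [-0.004, -1.0, -0.001]]
contact_force: [-0.8, -0.0, 0.5]
grip_width: 0.0855
time_s: 2.7
eef_pos: [0.4337, 0.1705, 0.0745]
eef_rot: [[1.0, 0.002, -0.0], [0.0, 0.001, 1.0], [0.002, -1.0, 0.001]]
contact_force: [0.4, -0.1, -1.0]
grip_width: 0.0855
[0.43365072 0.17052367 0.07448843]
```

View pics/w2.png

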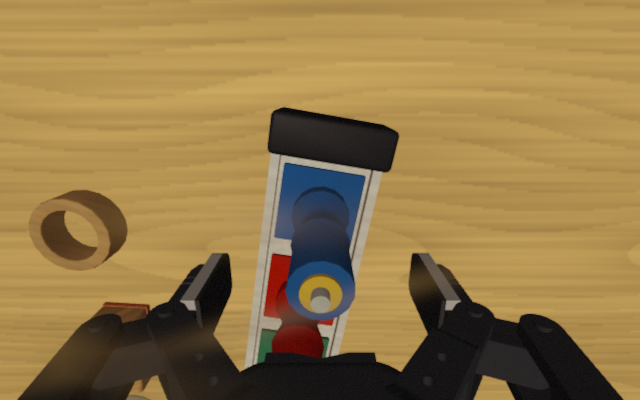

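Blue's stud is at (320,300), midway between the fingers. I'll close the jaws.

```bash
python3 -m pendant '[[0,0,0,0,0,0],[0,0,0,0,0,0],[0,0,0,0,0,0],[0,0,0,0,0,0],[0,0,0,0,0,0]]' -1
python3 -m pendant '[[0,0,0,0,0,0],[0,0,0,0,0,0],[0,0,0,0,0,0],[0,0,0,0,0,0],[0,0,0,0,0,0]]'
```

```text
time_s: 3.25
eef_pos: [0.433, 0.1699, 0.0736]
eef_rot: [[1.0, 0.001, 0.001], [-0.001, 0.0, 1.0], [0.001, -1.0, 0.0]]
contact_force: [-0.6, 0.8, 2.3]
grip_width: 0.0279
time_s: 3.75
eef_pos: [0.433, 0.1699, 0.0736]
eef_rot: [[1.0, 0.001, 0.001], [-0.001, 0.0, 1.0], [0.001, -1.0, 0.0]]
contact_force: [-0.8, 0.1, 5.2]
grip_width: 0.0281
```

```bash
python3 -m pendant '[[0,15,0,0,0,0],[0,-20,0,0,0,0],[0,-60,0,0,0,0],[0,-100,0,0,0,0],[0,-130,0,0,0,0]]' | head -0
python3 - <<'E'
from h import *
o=env.get_obs();print(o['time_s'],o['eef_pos'],o['contact_force'],o['grip_width'])
E
```

```text
4.25 [0.43286374 0.16971903 0.20521414] [ 1.04568127 -0.13706858 -0.51944934] 0.028147109960333042Exception ignored on flushing sys.stdout:
BrokenPipeError: [Errno 32] Broken pipe
```

That was my typing mistake: the first row went 15 mm down before lifting. I'll check how the leg sits in the grip before going on.

```bash
python3 -m pendant '[[0,0,0,0,0,0],[0,0,0,0,0,0]]'
python3 - <<'E'
from h import *
o,p,d=cap('wrist','w3'); o2,p2,_=cap('scene','s3')
a=cv2.resize(p2[80:240,300:480],None,fx=2.5,fy=2.5,interpolation=cv2.INTER_CUBIC)  # 450x400
b=p[100:400,150:490]; im=np.zeros((400,790,3),np.uint8); im[:400,:450]=a; im[:300,450:790]=b
cv2.imwrite('pics/c3.png',im[:,:,::-1])
E
```

```text
time_s: 4.45
eef_pos: [0.4329, 0.1698, 0.2031]
eef_rot: [[1.0, 0.001, 0.001], [-0.001, 0.0, 1.0], [0.001, -1.0, 0.0]]
contact_force: [-1.5, 0.4, -1.5]
grip_width: 0.0277
```

View pics/c3.png

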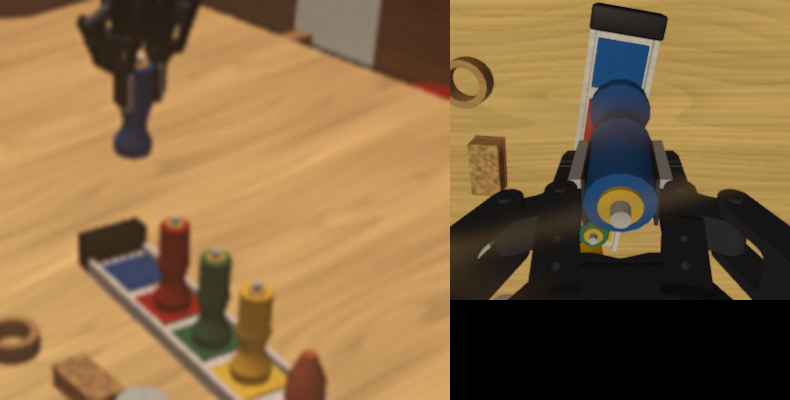

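Run:
```python
from h import *
import pickle; o=pickle.load(open('pics/w2.pkl','rb'))
T=np.array(env.get_calibration('wrist')['T_tool_cam']); c=env.get_calibration('wrist'); f=200/np.tan(np.radians(c['fovy'])/2)
np.set_printoptions(precision=4,suppress=True)
for n,u,v in(('w2',320,300),('w3',320,314)):
    d=np.load(f'pics/{n}.npy')
    for dv in(-12,0):
        D=d[v+dv,u]; print(n,dv,D,T[:3,:3]@(np.array([(u-c['cx'])/f,-(v+dv-c['cy'])/f,-1])*D)+T[:3,3])
```

```text
w2 -12 0.12681861 [-0.0038 -0.0348 -0.    ]
w2 0 0.12251542 [-0.0019 -0.04   -0.    ]
w3 -12 0.1163318 [-0.0051 -0.0454 -0.    ]
w3 0 0.113584645 [-0.0027 -0.0491 -0.    ]
```

Blue is upright in the grip but slid up about 9 mm, so its foot is now 51 mm below the TCP. I'll allow for that and carry it to the far pocket.

```bash
python3 -m pendant '[[15,0,-28,0,0,0],[35,0,-67,0,0,0],[57,0,-108,0,0,0],[79,0,-149,0,0,0],[101,0,-190,0,0,0]]'
python3 -m pendant '[[22,0,-41,0,0,0],[44,0,-82,0,0,0],[66,0,-123,0,0,0],[86,0,-162,0,0,0],[102,0,-191,0,0,0]]'
python3 -m pendant '[[0,0,0,0,0,0],[0,0,0,0,0,0],[0,0,0,0,0,0]]'
python3 - <<'E'
from h import *
import pickle
o,p,d=cap('wrist','w4'); pickle.dump(o,open('pics/w4.pkl','wb')); print(o['eef_pos'])
E
```

```text
time_s: 5.05
eef_pos: [0.5328, -0.0218, 0.2011]
eef_rot: [[1.0, -0.004, 0.001], [-0.001, 0.001, 1.0], [-0.004, -1.0, 0.001]]
contact_force: [0.9, 0.9, -1.0]
grip_width: 0.0281
time_s: 5.55
eef_pos: [0.6349, -0.2138, 0.2001]
eef_rot: [[1.0, -0.004, 0.003], [-0.003, 0.001, 1.0], [-0.004, -1.0, 0.001]]
contact_force: [0.7, -0.4, -0.7]
grip_width: 0.028
time_s: 5.85
eef_pos: [0.6344, -0.2101, 0.2019]
eef_rot: [[1.0, -0.003, 0.0], [-0.0, 0.002, 1.0], [-0.003, -1.0, 0.002]]
contact_force: [0.5, 0.7, -1.9]
grip_width: 0.0281
[ 0.63436572 -0.21012771  0.20192667]
```

View pics/w4.png

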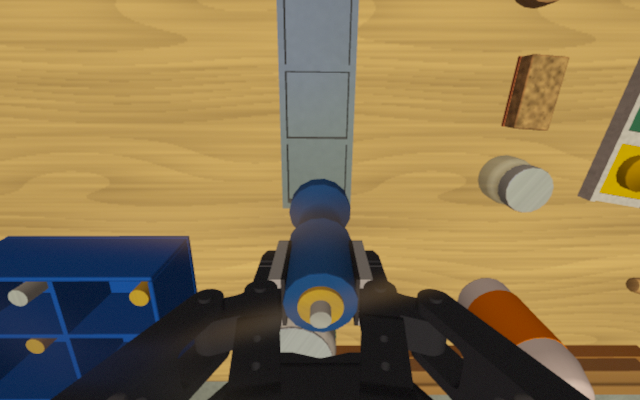

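Blue hangs upright over the far pocket. The grey rack shows its far edge near row 206 and its pocket dividers at rows 71 and 138, columns about 285–352.

Run:
```python
from h import *
import pickle; o=pickle.load(open('pics/w4.pkl','rb'))
np.set_printoptions(precision=4,suppress=True)
for u,v in[(284,207),(350,204),(285,138),(349,138),(285,71),(350,71),(280,62),(357,62),(281,138),(354,138)]: print(u,v,pt('wrist',u,v,.026,o))
```

```text
284 207 [ 0.6743 -0.2493  0.026 ]
350 204 [ 0.6708 -0.177   0.026 ]
285 138 [ 0.5991 -0.2456  0.026 ]
349 138 [ 0.5991 -0.1803  0.026 ]
285 71 [ 0.5354 -0.2434  0.026 ]
350 71 [ 0.5354 -0.1812  0.026 ]
280 62 [ 0.5275 -0.2479  0.026 ]
357 62 [ 0.5274 -0.1748  0.026 ]
281 138 [ 0.5991 -0.2497  0.026 ]
354 138 [ 0.5991 -0.1751  0.026 ]
```

```bash
python3 -m pendant '[[2,30,-2,0,0,0],[2,60,-2,0,0,0],[2,90,-2,0,0,0],[2,115,-2,0,0,0],[2,132,-2,0,0,0]]'
python3 -m pendant '[[0,0,0,0,0,0],[0,0,0,0,0,0],[0,3,0,0,0,0],[0,3,0,0,0,0],[0,3,0,0,0,0]]'
python3 -m pendant '[[0,2,0,0,0,0],[0,4,0,0,0,0],[0,4,0,0,0,0]]'
```

```text
time_s: 6.4
eef_pos: [0.6357, -0.2112, 0.0693]
eef_rot: [[1.0, -0.003, -0.001], [0.001, 0.001, 1.0], [-0.003, -1.0, 0.001]]
contact_force: [0.1, -0.7, -1.3]
grip_width: 0.0281
time_s: 6.9
eef_pos: [0.638, -0.2136, 0.0693]
eef_rot: [[1.0, 0.002, 0.001], [-0.001, -0.001, 1.0], [0.002, -1.0, -0.001]]
contact_force: [0.3, 0.1, -1.0]
grip_width: 0.0281
time_s: 7.2
eef_pos: [0.6371, -0.2133, 0.0638]
eef_rot: [[1.0, -0.001, 0.001], [-0.001, 0.0, 1.0], [-0.001, -1.0, 0.0]]
contact_force: [0.5, 0.3, -1.4]
grip_width: 0.0282
```

```bash
python3 -m pendant '[[0,1,0,0,0,0],[0,2,0,0,0,0],[0,2,0,0,0,0]]'
python3 -m pendant '[[0,1,0,0,0,0],[0,1,0,0,0,0],[0,1,0,0,0,0]]'
```

```text
time_s: 7.5
eef_pos: [0.6374, -0.2134, 0.0624]
eef_rot: [[1.0, 0.0, 0.001], [-0.001, 0.0, 1.0], [0.0, -1.0, 0.0]]
contact_force: [0.6, 0.6, -0.4]
grip_width: 0.0279
time_s: 7.8
eef_pos: [0.6375, -0.2135, 0.0622]
eef_rot: [[1.0, 0.001, 0.001], [-0.001, -0.0, 1.0], [0.001, -1.0, -0.0]]
contact_force: [-2.1, 0.9, 5.4]
grip_width: 0.0277
```

Contact at 5 N. I'll release, go up, and move over red.

```bash
python3 -m pendant '[[0,0,0,0,0,0],[0,0,0,0,0,0],[0,0,0,0,0,0],[0,0,0,0,0,0],[0,0,0,0,0,0]]' 1
python3 -m pendant '[[0,0,0,0,0,0],[0,-20,0,0,0,0],[0,-60,0,0,0,0],[0,-100,0,0,0,0],[0,-138,0,0,0,0]]'
python3 -m pendant '[[-14,0,37,0,0,0],[-28,0,74,0,0,0],[-42,0,111,0,0,0],[-56,0,148,0,0,0],[-68,0,185,0,0,0]]'
python3 -m pendant '[[-14,0,37,0,0,0],[-28,0,74,0,0,0],[-42,0,111,0,0,0],[-58,0,155,0,0,0],[-68,0,185,0,0,0]]'
python3 -m pendant '[[0,0,0,0,0,0],[0,0,0,0,0,0],[0,0,0,0,0,0]]'
python3 - <<'E'
from h import *
import pickle
o,p,d=cap('wrist','w5'); pickle.dump(o,open('pics/w5.pkl','wb')); print(o['eef_pos'])
o2,p2,_=cap('scene','s5')
im=np.zeros((400,800,3),np.uint8); im[:,:400]=p[:,100:500]; im[:,400:]=p2[100:400,180:480].repeat(2,0)[:400].repeat(2,1)[:,:400] if 0 else cv2.resize(p2[180:340,180:340],(400,400),interpolation=cv2.INTER_CUBIC)
cv2.imwrite('pics/c5.png',im[:,:,::-1])
E
```

```text
time_s: 8.3
eef_pos: [0.6374, -0.2134, 0.0611]
eef_rot: [[1.0, -0.0, 0.001], [-0.001, 0.0, 1.0], [-0.0, -1.0, 0.0]]
contact_force: [0.3, 0.2, 0.6]
grip_width: 0.0855
time_s: 8.8
eef_pos: [0.6373, -0.2133, 0.2009]
eef_rot: [[1.0, 0.0, 0.001], [-0.001, -0.0, 1.0], [0.0, -1.0, -0.0]]
contact_force: [0.6, -0.3, 0.5]
grip_width: 0.0853
time_s: 9.3
eef_pos: [0.5687, -0.027, 0.1995]
eef_rot: [[1.0, 0.0, 0.001], [-0.001, 0.0, 1.0], [0.0, -1.0, 0.0]]
contact_force: [0.7, 0.7, 0.5]
grip_width: 0.0855
time_s: 9.8
eef_pos: [0.5003, 0.159, 0.1995]
eef_rot: [[1.0, -0.0, -0.001], [0.001, 0.001, 1.0], [-0.0, -1.0, 0.001]]
contact_force: [1.0, -0.2, 0.2]
grip_width: 0.0855
time_s: 10.1
eef_pos: [0.5021, 0.156, 0.1994]
eef_rot: [[1.0, 0.0, 0.002], [-0.002, -0.0, 1.0], [0.0, -1.0, -0.0]]
contact_force: [0.6, -0.2, -0.5]
grip_width: 0.0854
[0.50211421 0.15601911 0.19935497]
```

View pics/c5.png

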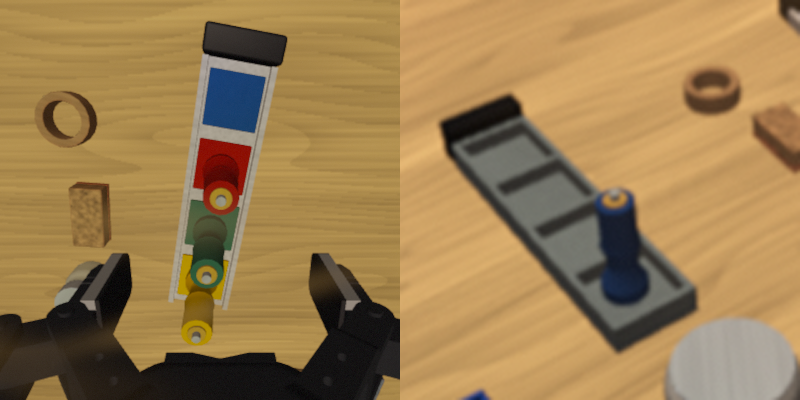

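Blue stands upright in the last pocket. The studs are at full-frame pixels red (321,200), green (307,276) and yellow (296,338).

Run:
```python
from h import *
import pickle; o=pickle.load(open('pics/w5.pkl','rb'))
for u,v in[(321,200),(307,276),(296,338)]: print(pt('wrist',u,v,.114,o))
```

```text
[0.50258955 0.15675233 0.114     ]
[0.5710056  0.14486256 0.114     ]
[0.63653696 0.13385972 0.114     ]
```

```bash
python3 -m pendant '[[0,35,0,0,0,0],[0,70,0,0,0,0],[0,100,0,0,0,0],[0,118,0,0,0,0],[0,126,0,0,0,0]]'
python3 -m pendant '[[0,0,0,0,0,0],[0,0,0,0,0,0],[0,0,0,0,0,0]]'
python3 -m pendant '[[0,0,0,0,0,0],[0,0,0,0,0,0],[0,0,0,0,0,0],[0,0,0,0,0,0],[0,0,0,0,0,0]]' -1
python3 -m pendant '[[0,0,0,0,0,0],[0,0,0,0,0,0],[0,0,0,0,0,0]]'
python3 -m pendant '[[0,-15,0,0,0,0],[0,-45,0,0,0,0],[0,-80,0,0,0,0],[0,-110,0,0,0,0],[0,-130,0,0,0,0]]'
python3 -m pendant '[[0,0,0,0,0,0],[0,0,0,0,0,0]]'
```

```text
time_s: 10.7
eef_pos: [0.5004, 0.1555, 0.0712]
eef_rot: [[1.0, -0.004, 0.003], [-0.003, -0.001, 1.0], [-0.004, -1.0, -0.001]]
contact_force: [-0.9, -0.1, 0.3]
grip_width: 0.0855
time_s: 11.0
eef_pos: [0.5031, 0.1568, 0.0747]
eef_rot: [[1.0, 0.003, 0.001], [-0.001, 0.001, 1.0], [0.003, -1.0, 0.001]]
contact_force: [0.3, 0.5, 0.4]
grip_width: 0.0854
time_s: 11.5
eef_pos: [0.5021, 0.1567, 0.0737]
eef_rot: [[1.0, 0.001, 0.001], [-0.001, 0.0, 1.0], [0.001, -1.0, 0.0]]
contact_force: [0.1, -0.5, 2.3]
grip_width: 0.0282
time_s: 11.8
eef_pos: [0.5021, 0.1568, 0.0737]
eef_rot: [[1.0, 0.001, 0.001], [-0.001, 0.0, 1.0], [0.001, -1.0, 0.0]]
contact_force: [0.2, -0.6, 4.7]
grip_width: 0.0282
time_s: 12.3
eef_pos: [0.502, 0.1569, 0.2049]
eef_rot: [[1.0, 0.001, 0.001], [-0.001, 0.001, 1.0], [0.001, -1.0, 0.001]]
contact_force: [0.3, 0.6, -0.8]
grip_width: 0.0282
time_s: 12.5
eef_pos: [0.5014, 0.1567, 0.2024]
eef_rot: [[1.0, -0.001, 0.001], [-0.001, 0.0, 1.0], [-0.001, -1.0, 0.0]]
contact_force: [-0.3, -0.3, -1.1]
grip_width: 0.0279
```

```bash
python3 -m pendant '[[5,0,-27,0,0,0],[11,0,-64,0,0,0],[18,0,-103,0,0,0],[25,0,-143,0,0,0],[32,0,-184,0,0,0]]'
python3 -m pendant '[[7,0,-41,0,0,0],[14,0,-82,0,0,0],[21,0,-123,0,0,0],[27,0,-160,0,0,0],[31,0,-183,0,0,0]]'
python3 -m pendant '[[0,0,0,0,0,0],[0,0,0,0,0,0],[0,0,0,0,0,0]]'
python3 - <<'E'
from h import *
o,p,d=cap('wrist','w6'); print(o['eef_pos'])
E
```

```text
time_s: 13.0
eef_pos: [0.5321, -0.0284, 0.2007]
eef_rot: [[1.0, -0.004, 0.0], [-0.0, 0.001, 1.0], [-0.004, -1.0, 0.001]]
contact_force: [0.5, 0.0, -1.0]
grip_width: 0.0276
time_s: 13.5
eef_pos: [0.5632, -0.2126, 0.2002]
eef_rot: [[1.0, -0.004, 0.003], [-0.003, 0.001, 1.0], [-0.004, -1.0, 0.001]]
contact_force: [0.3, -0.4, -0.4]
grip_width: 0.0275
time_s: 13.8
eef_pos: [0.5635, -0.209, 0.2019]
eef_rot: [[1.0, -0.002, -0.0], [0.0, 0.002, 1.0], [-0.002, -1.0, 0.002]]
contact_force: [0.2, -0.1, -0.3]
grip_width: 0.0274
[ 0.56353911 -0.20902419  0.20186807]
```

View pics/w6.png

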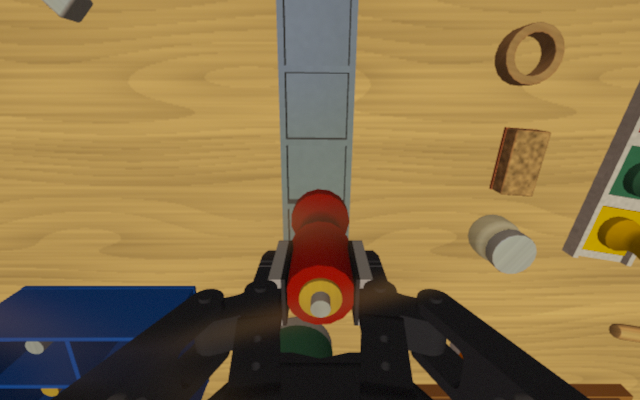

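Red hangs upright over the third pocket. I'll lower it.

```bash
python3 -m pendant '[[2,30,-2,0,0,0],[2,60,-2,0,0,0],[2,90,-2,0,0,0],[2,112,-2,0,0,0],[2,126,-2,0,0,0]]'
python3 -m pendant '[[0,0,0,0,0,0],[0,0,0,0,0,0],[0,2,0,0,0,0],[0,4,0,0,0,0],[0,4,0,0,0,0]]'
python3 -m pendant '[[0,1,0,0,0,0],[0,1,0,0,0,0],[0,1,0,0,0,0]]'
```

```text
time_s: 14.35
eef_pos: [0.5649, -0.2102, 0.075]
eef_rot: [[1.0, -0.003, -0.001], [0.001, 0.002, 1.0], [-0.003, -1.0, 0.002]]
contact_force: [0.4, 0.8, -0.4]
grip_width: 0.0278
time_s: 14.85
eef_pos: [0.5668, -0.2124, 0.0738]
eef_rot: [[1.0, 0.001, 0.001], [-0.001, -0.0, 1.0], [0.001, -1.0, -0.0]]
contact_force: [0.2, 0.1, -1.7]
grip_width: 0.028
time_s: 15.15
eef_pos: [0.5664, -0.2124, 0.0723]
eef_rot: [[1.0, 0.0, 0.001], [-0.001, 0.0, 1.0], [0.0, -1.0, 0.0]]
contact_force: [-0.2, 0.7, -1.0]
grip_width: 0.0275
```

```bash
python3 -m pendant '[[0,1,0,0,0,0],[0,1,0,0,0,0],[0,1,0,0,0,0]]'
python3 -m pendant '[[0,1,0,0,0,0],[0,1,0,0,0,0],[0,1,0,0,0,0]]'
```

```text
time_s: 15.45
eef_pos: [0.5663, -0.2123, 0.0712]
eef_rot: [[1.0, -0.0, 0.001], [-0.001, 0.0, 1.0], [-0.0, -1.0, 0.0]]
contact_force: [0.2, -0.4, -1.0]
grip_width: 0.0284
time_s: 15.75
eef_pos: [0.5664, -0.2123, 0.0702]
eef_rot: [[1.0, -0.0, 0.001], [-0.001, 0.0, 1.0], [-0.0, -1.0, 0.0]]
contact_force: [-0.5, 0.8, -1.0]
grip_width: 0.0282
```

```bash
python3 -m pendant '[[0,1,0,0,0,0],[0,1,0,0,0,0],[0,1,0,0,0,0]]'
```

```text
time_s: 16.05
eef_pos: [0.5666, -0.2124, 0.0697]
eef_rot: [[1.0, 0.001, 0.001], [-0.001, -0.0, 1.0], [0.001, -1.0, -0.0]]
contact_force: [-0.8, 0.3, 3.7]
grip_width: 0.0276
```

Contact at 3.7 N, at the height I predicted. I'll release and go on to green at (0.571, 0.1447).

```bash
python3 -m pendant '[[0,0,0,0,0,0],[0,0,0,0,0,0],[0,0,0,0,0,0],[0,0,0,0,0,0],[0,0,0,0,0,0]]' 1
python3 -m pendant '[[0,-20,0,0,0,0],[0,-60,0,0,0,0],[0,-100,0,0,0,0],[0,-130,0,0,0,0],[0,-130,0,0,0,0]]'
python3 -m pendant '[[1,0,37,0,0,0],[1,0,74,0,0,0],[2,0,111,0,0,0],[2,0,148,0,0,0],[2,0,180,0,0,0]]'
python3 -m pendant '[[1,0,37,0,0,0],[1,0,74,0,0,0],[2,0,111,0,0,0],[2,0,150,0,0,0],[2,0,177,0,0,0]]'
python3 -m pendant '[[0,0,0,0,0,0],[0,0,0,0,0,0],[0,0,0,0,0,0]]'
python3 - <<'E'
from h import *
import pickle
o,p,d=cap('wrist','w7'); pickle.dump(o,open('pics/w7.pkl','wb')); print(o['eef_pos'])
o2,p2,_=cap('scene','s7')
im=np.zeros((400,800,3),np.uint8); im[:,:400]=p[:,100:500]; im[:,400:]=cv2.resize(p2[180:340,180:340],(400,400),interpolation=cv2.INTER_CUBIC)
cv2.imwrite('pics/c7.png',im[:,:,::-1])
E
```

```text
time_s: 16.55
eef_pos: [0.5664, -0.2123, 0.0692]
eef_rot: [[1.0, -0.0, 0.001], [-0.001, 0.0, 1.0], [-0.0, -1.0, 0.0]]
contact_force: [0.6, -0.1, -1.0]
grip_width: 0.0853
time_s: 17.05
eef_pos: [0.5693, -0.2137, 0.2048]
eef_rot: [[1.0, 0.009, 0.001], [-0.001, -0.004, 1.0], [0.009, -1.0, -0.004]]
contact_force: [-0.2, -0.8, -0.1]
grip_width: 0.0853
time_s: 17.55
eef_pos: [0.5678, -0.0305, 0.1983]
eef_rot: [[1.0, -0.001, 0.0], [-0.0, 0.001, 1.0], [-0.001, -1.0, 0.001]]
contact_force: [-0.3, -0.0, -0.9]
grip_width: 0.0852
time_s: 18.05
eef_pos: [0.5699, 0.147, 0.1982]
eef_rot: [[1.0, -0.001, -0.001], [0.001, 0.0, 1.0], [-0.001, -1.0, 0.0]]
contact_force: [0.0, 0.0, -0.1]
grip_width: 0.0855
time_s: 18.35
eef_pos: [0.5705, 0.1438, 0.1988]
eef_rot: [[1.0, -0.001, 0.002], [-0.002, -0.0, 1.0], [-0.001, -1.0, -0.0]]
contact_force: [0.3, -0.6, 0.0]
grip_width: 0.0853
[0.57046915 0.14376658 0.19875215]
```

View pics/c7.png

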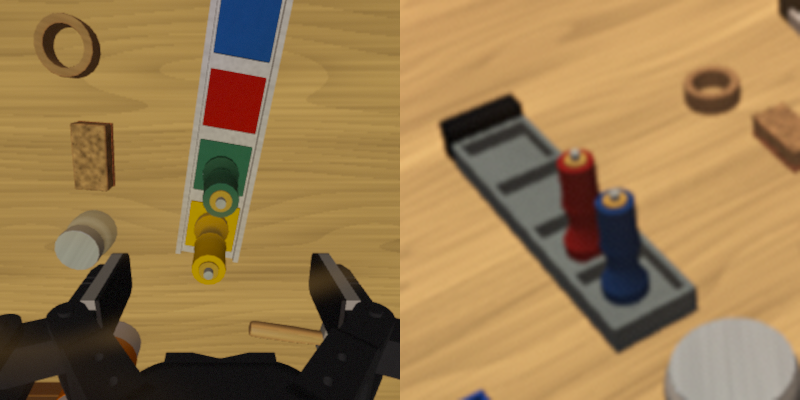

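Red and blue stand upright in pockets 3 and 4, and green's stud at (321,203) is under the jaws. I'll grasp green.

```bash
python3 -m pendant '[[1,35,0,0,0,0],[1,70,0,0,0,0],[1,100,0,0,0,0],[1,117,0,0,0,0],[1,125,0,0,0,0]]'
python3 -m pendant '[[0,0,0,0,0,0],[0,0,0,0,0,0],[0,0,0,0,0,0]]'
python3 -m pendant '[[0,0,0,0,0,0],[0,0,0,0,0,0],[0,0,0,0,0,0],[0,0,0,0,0,0],[0,0,0,0,0,0]]' -1
python3 -m pendant '[[0,0,0,0,0,0],[0,0,0,0,0,0],[0,0,0,0,0,0]]'
python3 -m pendant '[[0,-15,0,0,0,0],[0,-45,0,0,0,0],[0,-80,0,0,0,0],[0,-110,0,0,0,0],[0,-130,0,0,0,0]]'
python3 -m pendant '[[0,0,0,0,0,0],[0,0,0,0,0,0]]'
```

```text
time_s: 18.95
eef_pos: [0.5702, 0.1434, 0.0721]
eef_rot: [[1.0, -0.004, 0.002], [-0.002, -0.001, 1.0], [-0.004, -1.0, -0.001]]
contact_force: [-0.6, 1.1, 0.6]
grip_width: 0.0855
time_s: 19.25
eef_pos: [0.573, 0.1447, 0.0759]
eef_rot: [[1.0, 0.003, 0.001], [-0.001, 0.0, 1.0], [0.003, -1.0, 0.0]]
contact_force: [0.3, -0.3, -0.4]
grip_width: 0.0852
time_s: 19.75
eef_pos: [0.572, 0.1446, 0.0747]
eef_rot: [[1.0, 0.001, 0.001], [-0.001, -0.0, 1.0], [0.001, -1.0, -0.0]]
contact_force: [-0.6, -0.9, 2.3]
grip_width: 0.0276
time_s: 20.05
eef_pos: [0.572, 0.1446, 0.0747]
eef_rot: [[1.0, 0.001, 0.001], [-0.001, -0.0, 1.0], [0.001, -1.0, -0.0]]
contact_force: [-0.4, -1.1, 4.2]
grip_width: 0.0276
time_s: 20.55
eef_pos: [0.572, 0.1449, 0.206]
eef_rot: [[1.0, 0.001, 0.001], [-0.001, 0.001, 1.0], [0.001, -1.0, 0.001]]
contact_force: [0.4, -0.7, -1.5]
grip_width: 0.028
time_s: 20.75
eef_pos: [0.5714, 0.1447, 0.2033]
eef_rot: [[1.0, -0.001, 0.001], [-0.001, 0.0, 1.0], [-0.001, -1.0, 0.0]]
contact_force: [-0.5, 0.3, -2.9]
grip_width: 0.0277
```

```bash
python3 -m pendant '[[-6,0,-27,0,0,0],[-14,0,-64,0,0,0],[-22,0,-103,0,0,0],[-30,0,-143,0,0,0],[-38,0,-180,0,0,0]]'
python3 -m pendant '[[-8,0,-40,0,0,0],[-16,0,-80,0,0,0],[-25,0,-120,0,0,0],[-33,0,-156,0,0,0],[-37,0,-175,0,0,0]]'
python3 -m pendant '[[0,0,0,0,0,0],[0,0,0,0,0,0],[0,0,0,0,0,0],[0,0,0,0,0,0]]'
python3 -m pendant '[[0,30,0,0,0,0],[0,60,0,0,0,0],[0,90,0,0,0,0],[0,112,0,0,0,0],[0,126,0,0,0,0]]'
python3 -m pendant '[[0,0,0,0,0,0],[0,0,0,0,0,0],[0,2,0,0,0,0],[0,4,0,0,0,0],[0,4,0,0,0,0]]'
python3 -m pendant '[[0,1,0,0,0,0],[0,2,0,0,0,0],[0,2,0,0,0,0]]'
```

```text
time_s: 21.25
eef_pos: [0.5315, -0.0365, 0.2017]
eef_rot: [[1.0, -0.004, 0.001], [-0.001, 0.001, 1.0], [-0.004, -1.0, 0.001]]
contact_force: [0.8, -0.4, -1.8]
grip_width: 0.0279
time_s: 21.75
eef_pos: [0.4943, -0.2123, 0.2016]
eef_rot: [[1.0, -0.004, 0.004], [-0.004, 0.002, 1.0], [-0.004, -1.0, 0.002]]
contact_force: [0.3, -0.0, -0.7]
grip_width: 0.0278
time_s: 22.15
eef_pos: [0.4964, -0.209, 0.2038]
eef_rot: [[1.0, -0.001, -0.001], [0.001, 0.001, 1.0], [-0.001, -1.0, 0.001]]
contact_force: [0.9, -0.2, -1.5]
grip_width: 0.028
time_s: 22.65
eef_pos: [0.4955, -0.2086, 0.0763]
eef_rot: [[1.0, -0.002, -0.001], [0.001, 0.002, 1.0], [-0.002, -1.0, 0.002]]
contact_force: [-0.3, -0.5, -0.5]
grip_width: 0.0275
time_s: 23.15
eef_pos: [0.4968, -0.2104, 0.0747]
eef_rot: [[1.0, 0.001, 0.001], [-0.001, -0.0, 1.0], [0.001, -1.0, -0.0]]
contact_force: [-0.2, 0.3, 0.3]
grip_width: 0.0279
time_s: 23.45
eef_pos: [0.4963, -0.2103, 0.0722]
eef_rot: [[1.0, -0.0, 0.001], [-0.001, 0.0, 1.0], [-0.0, -1.0, 0.0]]
contact_force: [0.6, 0.4, -1.0]
grip_width: 0.0278
```

```bash
python3 -m pendant '[[0,1,0,0,0,0],[0,1,0,0,0,0],[0,1,0,0,0,0]]'
python3 -m pendant '[[0,1,0,0,0,0],[0,1,0,0,0,0],[0,1,0,0,0,0]]'
```

```text
time_s: 23.75
eef_pos: [0.4964, -0.2102, 0.0712]
eef_rot: [[1.0, -0.0, 0.001], [-0.001, 0.0, 1.0], [-0.0, -1.0, 0.0]]
contact_force: [-0.7, 0.3, -1.8]
grip_width: 0.0278
time_s: 24.05
eef_pos: [0.4966, -0.2104, 0.0707]
eef_rot: [[1.0, 0.001, 0.001], [-0.001, -0.0, 1.0], [0.001, -1.0, -0.0]]
contact_force: [-0.9, 0.5, 2.8]
grip_width: 0.0278
```

```bash
python3 -m pendant '[[0,0,0,0,0,0],[0,0,0,0,0,0],[0,0,0,0,0,0],[0,0,0,0,0,0],[0,0,0,0,0,0]]' 1
python3 -m pendant '[[0,-20,0,0,0,0],[0,-60,0,0,0,0],[0,-100,0,0,0,0],[0,-128,0,0,0,0],[0,-128,0,0,0,0]]'
python3 -m pendant '[[14,0,34,0,0,0],[28,0,69,0,0,0],[42,0,103,0,0,0],[57,0,138,0,0,0],[71,0,173,0,0,0]]'
python3 -m pendant '[[14,0,34,0,0,0],[28,0,69,0,0,0],[42,0,103,0,0,0],[57,0,138,0,0,0],[70,0,171,0,0,0]]'
python3 -m pendant '[[0,0,0,0,0,0],[0,0,0,0,0,0],[0,0,0,0,0,0]]'
python3 - <<'E'
from h import *
import pickle
o,p,d=cap('wrist','w8'); pickle.dump(o,open('pics/w8.pkl','wb')); print(o['eef_pos'])
o2,p2,_=cap('scene','s8')
im=np.zeros((400,800,3),np.uint8); im[:,:400]=p[:,100:500]; im[:,400:]=cv2.resize(p2[180:340,180:340],(400,400),interpolation=cv2.INTER_CUBIC)
cv2.imwrite('pics/c8.png',im[:,:,::-1])
E
```

```text
time_s: 24.55
eef_pos: [0.4964, -0.2102, 0.0702]
eef_rot: [[1.0, -0.0, 0.001], [-0.001, 0.0, 1.0], [-0.0, -1.0, 0.0]]
contact_force: [-0.1, 0.6, -1.2]
grip_width: 0.0852
time_s: 25.05
eef_pos: [0.4991, -0.2118, 0.203]
eef_rot: [[1.0, 0.008, 0.001], [-0.001, -0.004, 1.0], [0.008, -1.0, -0.004]]
contact_force: [1.0, -0.2, -0.5]
grip_width: 0.0853
time_s: 25.55
eef_pos: [0.5675, -0.0359, 0.1972]
eef_rot: [[1.0, -0.001, 0.001], [-0.001, 0.0, 1.0], [-0.001, -1.0, 0.0]]
contact_force: [0.3, -0.1, 0.0]
grip_width: 0.0855
time_s: 26.05
eef_pos: [0.6377, 0.1353, 0.197]
eef_rot: [[1.0, -0.001, 0.0], [-0.0, -0.0, 1.0], [-0.001, -1.0, -0.0]]
contact_force: [-0.2, -0.6, 0.0]
grip_width: 0.0856
time_s: 26.35
eef_pos: [0.6371, 0.1327, 0.1976]
eef_rot: [[1.0, -0.001, 0.002], [-0.002, -0.001, 1.0], [-0.001, -1.0, -0.001]]
contact_force: [0.1, 0.8, -0.1]
grip_width: 0.0855
[0.63708111 0.13270588 0.19761469]
```

View pics/c8.png

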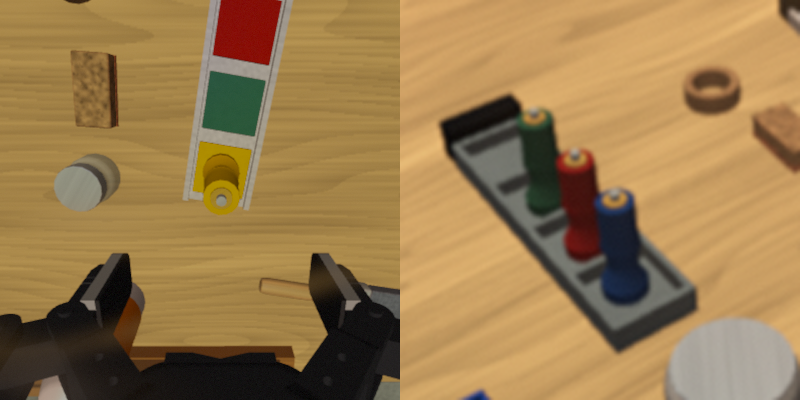

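Green, red and blue stand upright in pockets 2–4, and yellow's stud at (321,200) is centred. I'll grasp yellow.

```bash
python3 -m pendant '[[0,35,0,0,0,0],[0,70,0,0,0,0],[0,100,0,0,0,0],[0,116,0,0,0,0],[0,123,0,0,0,0]]'
python3 -m pendant '[[0,0,0,0,0,0],[0,0,0,0,0,0],[0,0,0,0,0,0]]'
python3 -m pendant '[[0,0,0,0,0,0],[0,0,0,0,0,0],[0,0,0,0,0,0],[0,0,0,0,0,0],[0,0,0,0,0,0]]' -1
python3 -m pendant '[[0,0,0,0,0,0],[0,0,0,0,0,0],[0,0,0,0,0,0]]'
python3 -m pendant '[[0,-15,0,0,0,0],[0,-45,0,0,0,0],[0,-80,0,0,0,0],[0,-110,0,0,0,0],[0,-130,0,0,0,0]]'
python3 -m pendant '[[0,0,0,0,0,0],[0,0,0,0,0,0]]'
```

```text
time_s: 26.95
eef_pos: [0.6358, 0.1322, 0.0732]
eef_rot: [[1.0, -0.004, 0.002], [-0.002, -0.0, 1.0], [-0.004, -1.0, -0.0]]
contact_force: [-0.2, -0.8, -0.8]
grip_width: 0.0855
time_s: 27.25
eef_pos: [0.6389, 0.1335, 0.077]
eef_rot: [[1.0, 0.003, 0.001], [-0.001, 0.0, 1.0], [0.003, -1.0, 0.0]]
contact_force: [0.0, 0.7, 0.5]
grip_width: 0.0853
time_s: 27.75
eef_pos: [0.638, 0.1337, 0.0757]
eef_rot: [[1.0, 0.001, 0.001], [-0.001, 0.0, 1.0], [0.001, -1.0, 0.0]]
contact_force: [-0.5, 0.2, 2.1]
grip_width: 0.0278
time_s: 28.05
eef_pos: [0.6381, 0.1337, 0.0757]
eef_rot: [[1.0, 0.001, 0.001], [-0.001, 0.0, 1.0], [0.001, -1.0, 0.0]]
contact_force: [0.5, -0.0, 2.5]
grip_width: 0.028
time_s: 28.55
eef_pos: [0.638, 0.1337, 0.2072]
eef_rot: [[1.0, 0.001, 0.001], [-0.001, 0.0, 1.0], [0.001, -1.0, 0.0]]
contact_force: [0.1, 0.2, -0.8]
grip_width: 0.028
time_s: 28.75
eef_pos: [0.6374, 0.1336, 0.2043]
eef_rot: [[1.0, -0.001, 0.001], [-0.001, 0.0, 1.0], [-0.001, -1.0, 0.0]]
contact_force: [-0.1, -0.2, -1.2]
grip_width: 0.0279
```

```bash
python3 -m pendant '[[-16,0,-26,0,0,0],[-37,0,-60,0,0,0],[-59,0,-96,0,0,0],[-82,0,-133,0,0,0],[-105,0,-170,0,0,0]]'
python3 -m pendant '[[-23,0,-37,0,0,0],[-46,0,-75,0,0,0],[-69,0,-112,0,0,0],[-92,0,-150,0,0,0],[-106,0,-173,0,0,0]]'
python3 -m pendant '[[0,0,0,0,0,0],[0,0,0,0,0,0],[0,0,0,0,0,0],[0,0,0,0,0,0]]'
python3 -m pendant '[[0,30,0,0,0,0],[0,60,0,0,0,0],[0,90,0,0,0,0],[0,112,0,0,0,0],[0,126,0,0,0,0]]'
python3 -m pendant '[[0,0,0,0,0,0],[0,0,0,0,0,0],[0,2,0,0,0,0],[0,4,0,0,0,0],[0,4,0,0,0,0]]'
python3 -m pendant '[[0,1,0,0,0,0],[0,2,0,0,0,0],[0,2,0,0,0,0]]'
python3 -m pendant '[[0,1,0,0,0,0],[0,1,0,0,0,0],[0,1,0,0,0,0]]'
```

```text
time_s: 29.25
eef_pos: [0.5298, -0.0371, 0.2026]
eef_rot: [[1.0, -0.004, 0.0], [-0.0, 0.001, 1.0], [-0.004, -1.0, 0.001]]
contact_force: [0.5, -0.8, -1.2]
grip_width: 0.0278
time_s: 29.75
eef_pos: [0.4233, -0.2104, 0.2029]
eef_rot: [[1.0, -0.004, 0.003], [-0.003, 0.002, 1.0], [-0.004, -1.0, 0.002]]
contact_force: [2.0, -0.6, -0.8]
grip_width: 0.0274
time_s: 30.15
eef_pos: [0.4266, -0.2081, 0.2047]
eef_rot: [[1.0, -0.001, -0.001], [0.001, 0.001, 1.0], [-0.001, -1.0, 0.001]]
contact_force: [0.5, 0.4, -1.1]
grip_width: 0.0279
time_s: 30.65
eef_pos: [0.4258, -0.2075, 0.0773]
eef_rot: [[1.0, -0.002, -0.001], [0.001, 0.002, 1.0], [-0.002, -1.0, 0.002]]
contact_force: [-0.0, -0.1, -0.9]
grip_width: 0.0277
time_s: 31.15
eef_pos: [0.4268, -0.2094, 0.0757]
eef_rot: [[1.0, 0.001, 0.001], [-0.001, -0.0, 1.0], [0.001, -1.0, -0.0]]
contact_force: [-0.3, -0.3, -1.2]
grip_width: 0.0278
time_s: 31.45
eef_pos: [0.4263, -0.2092, 0.0732]
eef_rot: [[1.0, -0.0, 0.001], [-0.001, 0.0, 1.0], [-0.0, -1.0, 0.0]]
contact_force: [-0.4, 0.8, -0.8]
grip_width: 0.0277
time_s: 31.75
eef_pos: [0.4264, -0.2092, 0.0723]
eef_rot: [[1.0, 0.0, 0.001], [-0.001, 0.0, 1.0], [0.0, -1.0, 0.0]]
contact_force: [0.2, -0.1, -1.0]
grip_width: 0.0278
```

```bash
python3 -m pendant '[[0,1,0,0,0,0],[0,1,0,0,0,0],[0,1,0,0,0,0]]'
```

```text
time_s: 32.05
eef_pos: [0.4266, -0.2093, 0.0716]
eef_rot: [[1.0, 0.001, 0.001], [-0.001, -0.0, 1.0], [0.001, -1.0, -0.0]]
contact_force: [-1.5, 0.1, 3.1]
grip_width: 0.0278
```

Contact. I'll release, retreat up and away to the left, then check.

```bash
python3 -m pendant '[[0,0,0,0,0,0],[0,0,0,0,0,0],[0,0,0,0,0,0],[0,0,0,0,0,0],[0,0,0,0,0,0]]' 1
python3 -m pendant '[[0,-20,0,0,0,0],[0,-60,0,0,0,0],[0,-100,0,0,0,0],[0,-135,0,0,0,0],[0,-135,0,0,0,0]]'
python3 -m pendant '[[0,0,37,0,0,0],[0,0,74,0,0,0],[0,0,111,0,0,0],[0,0,148,0,0,0],[0,0,185,0,0,0]]'
python3 -m pendant '[[0,0,37,0,0,0],[0,0,74,0,0,0],[0,0,111,0,0,0],[0,0,130,0,0,0],[0,0,140,0,0,0]]'
python3 -m pendant '[[0,0,0,0,0,0],[0,0,0,0,0,0],[0,0,0,0,0,0],[0,0,0,0,0,0]]' | head -3
python3 - <<'E'
from h import *
np.set_printoptions(precision=3,suppress=True)
o,p,d=cap('top','t9'); o2,p2,_=cap('scene','s9')
im=np.zeros((400,800,3),np.uint8); im[:,:400]=cv2.resize(p[115:275,330:490],(400,400),interpolation=cv2.INTER_CUBIC); im[:,400:]=cv2.resize(p2[180:340,180:340],(400,400),interpolation=cv2.INTER_CUBIC)
cv2.imwrite('pics/c9.png',im[:,:,::-1])
print(o['grip_width'],o['contact_force'],o['qvel'])
E
```

```text
time_s: 32.55
eef_pos: [0.4264, -0.2092, 0.0712]
eef_rot: [[1.0, -0.0, 0.001], [-0.001, 0.0, 1.0], [-0.0, -1.0, 0.0]]
contact_force: [-0.3, -0.1, -0.3]
grip_width: 0.0856
time_s: 33.05
eef_pos: [0.4293, -0.2111, 0.2114]
eef_rot: [[1.0, 0.008, 0.001], [-0.001, -0.005, 1.0], [0.008, -1.0, -0.005]]
contact_force: [-0.2, -0.2, 0.1]
grip_width: 0.0855
time_s: 33.55
eef_pos: [0.4259, -0.0228, 0.2056]
eef_rot: [[1.0, -0.001, 0.001], [-0.001, 0.0, 1.0], [-0.001, -1.0, 0.0]]
contact_force: [0.5, -0.5, -0.2]
grip_width: 0.0851
time_s: 34.05
eef_pos: [0.426, 0.1173, 0.2056]
eef_rot: [[1.0, -0.001, -0.002], [0.002, 0.0, 1.0], [-0.001, -1.0, 0.0]]
contact_force: [0.5, 0.5, -0.2]
grip_width: 0.0853
time_s: 34.45
eef_pos: [0.4268, 0.1149, 0.2063]
eef_rot: [[1.0, -0.0, 0.002], [-0.002, -0.0, 1.0], [-0.0, -1.0, -0.0]]
0.0854921821078163 [-0.482 -0.03   1.748] [ 0.004 -0.002  0.003  0.001  0.001  0.002]
```

View pics/c9.png

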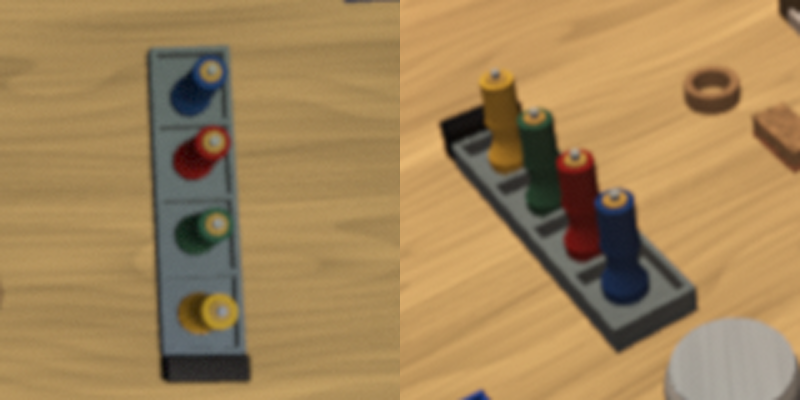

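From the block, the fitting rack reads yellow, green, red, blue, each leg upright in its own pocket. One last numeric check of the stud heights, then I hand in.

Run:
```python
from h import *
np.set_printoptions(precision=3,suppress=True)
d=np.load('pics/t9.npy')
for n,X,Y in(('blue',211,71),('red',213,142),('green',216,224),('yellow',221,312)):
    u,v=330+X/2.5,115+Y/2.5; a=d[int(v)-1:int(v)+2,int(u)-1:int(u)+2]; print(n,pt('top',u,v,.11),'z',ptd('top',u,v,np.median(a[a>0]))[2])
print(env.job_done())
```

```text
blue [ 0.626 -0.212  0.11 ] z 0.10931556965052192
red [ 0.565 -0.21   0.11 ] z 0.10763193906335067
green [ 0.497 -0.208  0.11 ] z 0.1104261608097008
yellow [ 0.424 -0.208  0.11 ] z 0.10980432770100512
the job is handed in; nothing more can be done
None
```

All four legs are in the grey fitting rack in reverse order and the job is handed in, at about 34.5 s. Counted from the black block they stand yellow, green, red, blue; on the white rack they stood blue, red, green, yellow.

**Last checks:**
- The final top and scene pictures show each leg upright in its own pocket.
- The tops measured 108–110 mm above the table, against 110 mm for a leg standing on the pocket floor.
- The jaws are open and clear of everything, and the arm is at rest.

**What went wrong or disagreed:**
- **Mistyped row on blue:** the first row of blue's lift commanded 15 mm down instead of up. The gripper pressed down and slid about 9 mm along the neck. I allowed for that when placing it and it stood normally. The peak force in that 0.1 s was not recorded, so I cannot confirm it stayed under the limits.
- **Blue's final position:** the last top view put blue's stud at x = 0.626 m, where I expected about 0.635 m. The other three matched within 2 mm. This may be a pixel-reading or lens error at the far end, or blue may stand up to 9 mm off centre or slightly tilted. If it is off centre, that is still within the roughly 12 mm of room around its foot, and the pictures show it upright in its pocket.

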